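# Open the ground-station case and switch it on

### The job

Open the drone ground station and switch it on, just by pushing with the fingertips: push the black case's lid up (there is an orange finger lift on its front edge) and on over, until it rests wide open by its own weight, then press the green power button inside all the way down and come away. Push gently, do not let the lid drop or fling it back, keep off the monitor's glass, and leave the case and everything around it standing where it is.

Things in the scene. Friction and masses are not known exactly. Their poses are not given: they have to be found in the camera images.
- case: Black hard case, loose, heavy (3 kg), lid shut, latches undone. 195 deep (own x) x 250 wide (y) x 85 mm high to the seam; a rim at the seam stands 6 mm proud. Origin: centre of underside. x points from the front (which looks to the robot's left, give or take 0.5 rad) to the hinge, y away from the robot, z up. Panel inside 27 mm below the seam. Folded carry handle on the lower front, out to x = -112 mm.
- lid_hinge (a point): Middle of the hinge line, at the back of the case: in the case's frame 100.5 mm behind the origin, 85 mm above the table. The hinge line runs along the case's y.
- lid (a joint): Lid angle, rad: 0 shut, grows as it opens. Its weight pulls it shut below about 1.4 rad; beyond, it carries it on to the stop at 1.85 rad, where it stays. Hinge almost free, slightly damped. Lid about 0.45 to 0.7 kg; lifting at the front edge takes 2 to 4 N straight up.
- lift_edge (a point): On the moving lid: middle of the front lower edge of the orange finger lift, a ledge on the lid's front, 110 mm wide (along y), 9 mm thick, 226 mm from the hinge line. Lid shut, its underside is level with the seam, 85 mm above the table, and overhangs the case's rim by 22 mm with free space below, where fingertips tilted forward can reach under.
- lid_shell: The black lid, 195 x 250 x 42 mm, with the orange finger lift. Its underside is a rim 14 mm wide (over the width of the lift a solid band reaches 32 mm in from the lift's edge); within it the bezel lies 14 mm deeper. Origin: middle of the hinge line.
- screen: The monitor's dark glass in the lid's underside, 98 x 158 mm, 10 mm deeper than the rim; it spans from 143 to 45 mm from the hinge line. Must not be touched. Origin: middle of the hinge line.
- power_top (a point): Centre of the top of the green round power button, 22 mm across, in a black 38 mm collar, inside the case: in the case's frame x = -52 mm, y = 72 mm, 80 mm above the table, 5 mm below the seam. Reachable only with the lid open; pressed straight down.
- power (a joint): Travel of the power button, m: 0 out, 0.006 fully down. Springs back; the spring takes 1.2 N to start and 4 N fully down.
- radio: Bystander: black two-stick radio handset, about 120 x 180 x 50 mm plus stick ends up to 84 mm high, on the right of the table. Origin: centre of its underside.
- pack: Bystander: blue spare battery pack with an olive strap, 140 x 46 x 40 mm, loose, lying in front of the case's left corner. Origin: centre of its underside.
- driver: Bystander: red-handled screwdriver, 170 mm long, 26 mm thick, lying on the table behind the case's hinge. Origin: under its middle; own x runs from handle to blade.
- quad: Bystander: small quadcopter, about 240 x 240 x 75 mm, on the left of the table. Origin: centre of its underside.
- tripod: Bystander: small three-legged tripod with a phone on top, 256 mm high, legs within 115 mm of its axis, at the right, further back. Origin: on the table under its axis.
- tray: Bystander: grey small-parts tray, 100 x 150 x 28 mm, near left of the table. Origin: centre of its underside.

How it is judged:
By the outcome, as a careful person would: the job done as asked, in the order asked, and still so for the second after the job is handed in, with the robot touching nothing.
It also fails if it takes over 59 s, if anything falls off the work surface, if the arm or the gripper's body presses on something with over 40 N, if the wrist force passes 120 N, or if a joint passes its speed limit or range.

### The arm

A 7-joint arm with a two-finger parallel gripper is mounted at the origin on the work surface. World frame = base frame: x ahead of the robot, y to its left, z up, the work surface at z = 0. Lengths are in m, angles in rad, forces in N, time in s.
With the tool pointing down it reaches from about 0.4 to 0.85 m from the base axis. Payload 4.5 kg.
Tool frame: the origin (TCP) lies where the fingers leave the gripper's body, on its centre line; the fingertips stand 64 mm ahead of it and the grasp point (between the pads) lies 45 mm ahead of it; z points along the fingers, y is the direction in which the jaws open and shut (so a half turn about z gives the same grasp; the last joint's range is limited). The gripper opens to 88 mm and grips with 3 to 60 N. Pads are 18 mm wide; open, the fingers measure 123 mm over their backs; the gripper's body (75 mm by 187 mm) begins 45 mm behind the grasp point.
Start: joints at [1.3, 0.689, -0.195, 1.565, 0.157, 0.902, -0.215], TCP at [0.188, -0.596, 0.303] pointing down, gripper open.
Joint ranges: [-3.01, 3.01], [-0.46, 2.08], [-1.47, 1.51], [0.13, 2.56], [-1, 4.14], [0.04, 2.09], [-2.66, 2.66]. Speed limits (rad/s): [2.57, 2.57, 3.14, 3.14, 3.14, 3.14, 3.14].

### API

Orientations are given as a unit quaternion [x, y, z, w].
In Python, from plant import monitor, snapshot, workorder, finder gives the robot as it stands.
- The arm moves only by the tool carry_out, never from a script. Its argument "motion" is one flat list of numbers, 6 for each row, row after row: the shift along the tool's x, y, z in cm, then the turn, a rotation vector about the tool's x, y, z in rad. In form: [x, y, z, rx, ry, rz, x, y, z, rx, ry, rz, ...]. A call has 1 to 8 rows; each row shifts and turns the commanded pose from where the row before left it, along the tool's axes as they then stand; what a row does not reach is not made up. A row lasts 1/8 s, in which the tool goes at most 62.5 mm and 10.7 degrees, less where a joint would pass 70% of its speed; a pose out of reach is approached as far as the arm can. A call with a gripper value outside its range is refused whole. "hand" is the finger opening in cm, from 0 to 8.81, set as the call begins (left out, the last holds). The fingers move at their own pace and stop on an object; "grip_force" is the grip in N (left out, the last holds). Time passes only in rows, so rows that do not move let the fingers close. It gives the time, the measured TCP pose, the force and the opening at its end, in the units of the state.
- monitor.get_state(): the state, without advancing time (a new reading comes with each control period).
- snapshot(name): name is "side" or "top" or "wrist"; returns a dict with "frame" (420x560x3 uint8, red, green, blue), "range_z" (420x560 float32, m along the optical axis (not along the pixel's ray), 0 where there is no reading), "fx", "fy", "cx", "cy" (pixels), "D" ([k1, k2, p1, p2, k3] as OpenCV has them; the pictures are not rectified), "rvec" (rotation vector, rad) and "tvec" (3), from world to camera coordinates, as OpenCV has them; the wrist camera has in their place "hand_eye" (4x4, takes a point from camera to tool coordinates, whose origin is the TCP and whose axes are the flange's). Camera axes: x right, y down, z forward; pixel columns grow to the right and rows downward; lengths in m; the calibration is good to about 2 mm. A picture is of the moment at which its call begins: read the wrist's pose just before it.
- workorder.finish_job(): hands the job in, once; it reports no verdict.
Trained networks look in a picture, given as the dict that the camera call returned (one of the last four; its "shot" number tells which), for a name from the list of things; names that differ only in an ending like _2 or _b are one class to them, and where a whole thing is asked for, a point or a joint stands for the part that bears it (a point fixed in the world has none). Each returns a list of dicts, best first, with "p" (0 to 1); they miss things now and then, are a little off and sometimes report something else, mostly with a low value. They report only what shows in the picture. A call takes as long as a camera call.
- finder.masks_of(picture, thing): "pixels" (420x560 bool, what is visible of it) and "extent" ([left, top, right, bottom] in pixels, round what is visible of it).
The state is a dict: "clock": time; "q": joint angles; "qd": joint speeds; "joint_torque": joint torques, N m; "tool_pos": TCP position; "eef_rot": TCP orientation; "contact_force": force on the tool from outside, world axes, zero at the start; "moment": the same for the moment, N m; "opening": opening from 0.0 (shut) to 1.0 (fully open).
Only numpy, scipy, OpenCV 4.12 (cv2) and the standard library are available. Lean on these libraries where they do the work, as an engineer would, in place of code of your own. Each camera call takes 0.05 s, during which the arm holds its last target. There are 200 camera calls.

## Working session

There is one attempt and no reset: what is moved stays moved. The work goes in short steps, Python scripts to look and compute and a tool call to move; the robot and the scene stay as the last step left them, time stands still between calls to the robot, and variables do not carry over. Pictures are saved under pics/ and viewed, about 8 in all and at most 12, crops included, and the job is handed in when it is done.

Besides the shell and the picture viewer there is one more tool, called after "Emit:" as name(argument=value, ...) on one line, values as JSON. carry_out: Moves the arm, as the interface text tells. Its arguments: {"type":"object","properties":{"motion":{"type":"array"},"hand":{"type":"number"},"grip_force":{"type":"number"}},"required":["motion"]}

```bash
mkdir -p pics; ls
cat > h.py <<'E'
import numpy as np, cv2
from scipy.spatial.transform import Rotation as R
from plant import monitor, snapshot, workorder, finder
def pts(s,mask):
    v,u=np.nonzero(mask&(s['range_z']>0)); z=s['range_z'][v,u]
    K=np.array([[s['fx'],0,s['cx']],[0,s['fy'],s['cy']],[0,0,1]])
    n=cv2.undistortPoints(np.c_[u,v].astype(float)[:,None],K,np.array(s['D']))[:,0]
    p=np.c_[n*z[:,None],z]
    Rm=cv2.Rodrigues(np.array(s['rvec'],float))[0]
    return (p-np.array(s['tvec']).ravel())@Rm
def save(s,name): cv2.imwrite('pics/'+name,s['frame'][:,:,::-1])
E
python3 - <<'E'
from h import *
st=monitor.get_state(); print(st)
for n in ('top','side'):
    s=snapshot(n); save(s,n+'1.png')
    for t in ['lid_shell','case','lift_edge','radio','pack','driver','quad','tripod','tray']:
        m=finder.masks_of(s,t)
        if not m: print(n,t,None); continue
        m=m[0]; P=pts(s,m['pixels']); 
        (c,sz,a)=cv2.minAreaRect(P[:,:2].astype(np.float32))
        print(n,t,round(m['p'],2),m['extent'],'med',np.median(P,0).round(3),'lo',np.percentile(P,2,axis=0).round(3),'hi',np.percentile(P,98,axis=0).round(3),np.round(c,3),np.round(sz,3),round(a,1))
E
```

```text
pics
{'clock': 0.0, 'q': array([ 1.29980236,  0.6900017 , -0.19451579,  1.56634204,  0.15730554,
        0.90250469, -0.21513271]), 'qd': array([ 0.00125069, -0.0008009 ,  0.00247994, -0.00060296,  0.00039374,
        0.00094421,  0.00091239]), 'joint_torque': array([ 2.41956486e-04, -5.27550352e+01, -1.26652591e+00, -1.53420603e+01,
       -5.25820919e-02,  6.84370825e-03,  1.85948675e-04]), 'tool_pos': array([ 0.18736493, -0.59571123,  0.30189945]), 'eef_rot': array([ 9.88405335e-01,  1.51835520e-01, -2.08997276e-04, -9.07821963e-04]), 'contact_force': array([-0.00376214,  0.8938342 , -0.25215599]), 'moment': array([-0.02056011, -0.00240543,  0.05001342]), 'opening': 0.9969763483037797}
top lid_shell 0.89 [231.9, 149.0, 335.5, 257.9] med [0.531 0.047 0.128] lo [ 0.407 -0.076  0.093] hi [0.668 0.164 0.135] [0.55  0.059] [0.292 0.228] 27.6
top case 0.73 [232.3, 146.9, 335.3, 260.3] med [0.53  0.046 0.128] lo [ 0.408 -0.079  0.083] hi [0.67  0.165 0.135] [0.55  0.054] [0.291 0.242] 28.4
top lift_edge 0.79 [232.2, 147.3, 337.4, 263.5] med [0.531 0.046 0.128] lo [ 0.408 -0.079  0.091] h
[... 1661 characters left out ...]
0.04 ] lo [0.643 0.216 0.016] hi [0.728 0.35  0.046] [0.685 0.281] [0.048 0.164] 27.7
side driver 0.61 [247.5, 175.1, 264.3, 171.1] med [ 0.596 -0.147  0.026] lo [ 0.583 -0.156  0.019] hi [ 0.614 -0.137  0.031] [ 0.6   -0.145] [0.034 0.013] 34.3
side quad 0.83 [136.1, 301.5, 258.5, 420.0] med [0.624 0.496 0.048] lo [ 0.489  0.361 -0.   ] hi [0.755 0.619 0.076] [0.629 0.472] [0.254 0.28 ] 24.9
side tripod 0.59 [207.0, 50.4, 261.6, 140.3] med [ 0.697 -0.41   0.156] lo [ 0.652 -0.561  0.001] hi [ 0.793 -0.332  0.258] [ 0.731 -0.536] [0.172 0.443] 2.3
side tray 0.94 [295.0, 322.4, 348.5, 388.7] med [0.329 0.422 0.009] lo [0.27  0.342 0.   ] hi [0.39  0.5   0.031] [0.329 0.414] [0.113 0.167] 15.8
```

Run:
```python
from h import *
img=[]
for n in ('top','side'):
    s=snapshot(n)
    P=pts(s,np.ones((420,560),bool)); m=s['range_z']>0
    rgb=s['frame'][m].astype(int); hsv=cv2.cvtColor(s['frame'],cv2.COLOR_RGB2HSV)[m].astype(int)
    box=(abs(P[:,0]-.54)<.19)&(abs(P[:,1]-.05)<.19)
    top=box&(P[:,2]>.118)&(P[:,2]<.145)
    c,sz,a=cv2.minAreaRect(P[top][:,:2].astype(np.float32)); print(n,'lidtop',np.round(c,4),np.round(sz,4),a,np.median(P[top][:,2]), cv2.boxPoints((c,sz,a)).round(3).tolist())
    o=box&(hsv[:,0]>5)&(hsv[:,0]<22)&(hsv[:,1]>150)&(hsv[:,2]>90)&(P[:,2]>.07)
    Q=P[o]; c,sz,a=cv2.minAreaRect(Q[:,:2].astype(np.float32)); print('orange',len(Q),np.round(c,4),np.round(sz,4),a,np.percentile(Q[:,2],[5,50,95]),cv2.boxPoints((c,sz,a)).round(3).tolist())
    img.append(s['frame'][60:360,60:500] if n=='top' else s['frame'][20:420,60:460])
h=np.zeros((400,840,3),np.uint8); h[:300,:440]=img[0]; h[:400,440:]=img[1]
cv2.imwrite('pics/a.png',cv2.resize(h[:,:,::-1],(800,381)))
```

```text
top lidtop [0.5442 0.0426] [0.2516 0.1949] 26.012712478637695 0.12858215295519942 [[0.3880000114440918, 0.07500000298023224], [0.4740000069141388, -0.10000000149011612], [0.699999988079071, 0.009999999776482582], [0.6150000095367432, 0.1850000023841858]]
orange 282 [0.4925 0.1434] [0.1073 0.022 ] 25.910974502563477 [0.09036747 0.09516517 0.10003473] [[0.4390000104904175, 0.12999999523162842], [0.4490000009536743, 0.10999999940395355], [0.5460000038146973, 0.15700000524520874], [0.5360000133514404, 0.1770000010728836]]
side lidtop [0.5408 0.0435] [0.2521 0.2021] 26.16217041015625 0.12827360904109986 [[0.382999986410141, 0.07900000363588333], [0.47200000286102295, -0.10300000011920929], [0.6990000009536743, 0.00800000037997961], [0.609000027179718, 0.1899999976158142]]
orange 373 [0.4904 0.144 ] [0.1132 0.0295] 26.626821517944336 [0.0886199  0.09419528 0.09884415] [[0.43299999833106995, 0.13199999928474426], [0.44600000977516174, 0.10499999672174454], [0.5479999780654907, 0.15600000321865082], [0.5339999794960022, 0.18299999833106995]]
```

View pics/a.png

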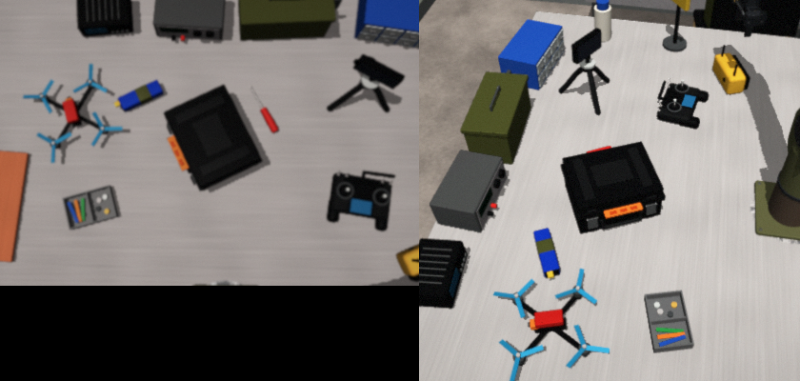

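The lid front (orange lift, about px (178,152) in the left view) faces robot-left with a yaw of about 26°. The screwdriver lies behind the hinge, and the pack lies clear of the approach corridor. I'll straddle the ledge loosely between the open fingers, so one pushes the lid and the other keeps it from dropping.

```bash
cat >> h.py <<'E'
A=np.deg2rad(26.1); C=np.array([.543,.043,0])
XC=np.array([np.sin(A),-np.cos(A),0]); YC=np.array([np.cos(A),np.sin(A),0]); Z=np.array([0,0,1.])
R0=R.from_matrix(np.c_[YC,XC,-Z])
def rot(phi): return R0*R.from_rotvec([-phi,0,0])   # phi: tilt of fingers from down towards hinge
def world(x,y,z): return C+XC*x+YC*y+Z*z
def plan(wps,start=None):
    """wps: (pos, rot, rows). prints rows in tool axes (cm, rad)"""
    st=monitor.get_state(); p,r=(st['tool_pos'],R.from_quat(st['eef_rot'])) if start is None else start
    for q,s,n in wps:
        dr=(r.inv()*s).as_rotvec()/n; dp=(np.array(q)-p)/n
        print('#',n,'rows; step mm',round(np.linalg.norm(dp)*1e3,1),'rad',round(np.linalg.norm(dr),3))
        for i in range(n):
            d=r.inv().apply(dp)*100; print(', '.join(f'{v:.3f}' for v in np.r_[d,dr])+',')
            p=p+dp; r=r*R.from_rotvec(dr)
def strad(th,beta,a=.008,off=.011,y=0.,H=(.1005,.085)):
    """TCP with lid at th; fingers beta steeper than the lid's radial line; a insertion past edge; off = axis above ledge underside at the edge"""
    g=th+beta; d=XC*np.cos(g)-Z*np.sin(g); n=XC*np.sin(g)+Z*np.cos(g)
    E=world(H[0]-.226*np.cos(th),y,H[1]+.226*np.sin(th))
    return E+d*(a-.064)+n*off, rot(np.pi/2-g)
E
python3 - <<'E'
from h import *
p,r=strad(0,np.deg2rad(30),a=-.07,off=.009); print(p, strad(0,np.deg2rad(30))[0])
plan([([.42,-.35,.34],rot(0),7),([.52,-.05,.34],rot(0),6),([.46,.2,.30],rot(.4),6),(p+[0,0,.06],r,6)])
E
```

```text
[0.43871356 0.25587511 0.15979423] [0.46887138 0.19431533 0.12252628]
# 7 rows; step mm 48.7 rad 0.022
4.223, -2.359, -0.532, 0.000, 0.000, -0.022,
4.273, -2.267, -0.532, 0.000, 0.000, -0.022,
4.321, -2.175, -0.532, 0.000, 0.000, -0.022,
4.366, -2.081, -0.532, 0.000, 0.000, -0.022,
4.410, -1.987, -0.532, 0.000, 0.000, -0.022,
4.452, -1.891, -0.532, 0.000, 0.000, -0.022,
4.492, -1.795, -0.532, 0.000, 0.000, -0.022,
# 6 rows; step mm 52.7 rad 0.0
3.696, -3.757, 0.000, -0.000, -0.000, 0.000,
3.696, -3.757, 0.000, -0.000, -0.000, 0.000,
3.696, -3.757, 0.000, -0.000, -0.000, 0.000,
3.696, -3.757, 0.000, -0.000, -0.000, 0.000,
3.696, -3.757, 0.000, -0.000, -0.000, 0.000,
3.696, -3.757, 0.000, -0.000, -0.000, 0.000,
# 6 rows; step mm 43.4 rad 0.067
0.935, -4.182, 0.667, -0.067, -0.000, 0.000,
0.935, -4.217, 0.387, -0.067, -0.000, 0.000,
0.935, -4.233, 0.105, -0.067, -0.000, 0.000,
0.935, -4.231, -0.177, -0.067, -0.000, 0.000,
0.935, -4.210, -0.459, -0.067, -0.000, 0.000,
0.935, -4.170, -0.738, -0.067, -0.000, 0.000,
# 6 rows; step mm 16.7 rad 0.108
0.091, -1.435, 0.845, -0.108, -0.000, 0.000,
0.091, -1.517, 0.685, -0.108, -0.000, 0.000,
0.091, -1.582, 0.518, -0.108, -0.000, 0.000,
0.091, -1.629, 0.345, -0.108, -0.000, 0.000,
0.091, -1.656, 0.167, -0.108, -0.000, 0.000,
0.091, -1.665, -0.012, -0.108, -0.000, 0.000,
```

Emit:
carry_out(motion=[4.2,-2.4,-0.53,0,0,-0.022,4.3,-2.3,-0.53,0,0,-0.022,4.3,-2.2,-0.53,0,0,-0.022,4.4,-2.1,-0.53,0,0,-0.022,4.4,-2.0,-0.53,0,0,-0.022,4.4,-1.9,-0.53,0,0,-0.022,4.5,-1.8,-0.53,0,0,-0.022,3.7,-3.7,0,0,0,0], hand=2.2)

```text
clock: 2.1
tool_pos: [0.4377, -0.2981, 0.3403]
eef_rot: [0.974, 0.227, 0.001, 0.001]
contact_force: [-0.1, -0.0, -0.1]
opening: 0.251
```

Emit:
carry_out(motion=[3.7,-3.75,0,0,0,0,3.7,-3.75,0,0,0,0,3.7,-3.75,0,0,0,0,3.7,-3.75,0,0,0,0,3.7,-3.75,0,0,0,0,0.93,-4.2,0.67,-0.067,0,0,0.93,-4.2,0.39,-0.067,0,0,0.93,-4.2,0.1,-0.067,0,0])

```text
clock: 3.1
tool_pos: [0.4879, 0.0771, 0.3199]
eef_rot: [0.969, 0.226, 0.024, 0.099]
contact_force: [0.7, 1.3, 0.8]
opening: 0.251
```

Emit:
carry_out(motion=[0.93,-4.2,-0.18,-0.067,0,0,0.93,-4.2,-0.46,-0.067,0,0,0.93,-4.2,-0.74,-0.067,0,0,0.09,-1.43,0.85,-0.108,0,0,0.09,-1.5,0.7,-0.108,0,0,0.09,-1.6,0.5,-0.108,0,0,0.09,-1.63,0.35,-0.108,0,0,0.09,-1.66,0.17,-0.108,0,0])

```text
clock: 4.1
tool_pos: [0.4397, 0.2478, 0.2321]
eef_rot: [0.867, 0.203, 0.104, 0.443]
contact_force: [0.7, 0.4, -0.9]
opening: 0.248
```

Run:
```python
from h import *
st=monitor.get_state(); print({k:np.round(st[k],3) for k in ('clock','q','tool_pos','contact_force','opening')})
p,r=strad(0,np.deg2rad(30),a=-.04,off=.009)
s=snapshot('wrist'); save(s,'w1.png')
m=(R.from_quat(st['eef_rot']))
plan([(p,r,6)])
# orange via wrist
K=np.array([[s['fx'],0,s['cx']],[0,s['fy'],s['cy']],[0,0,1]])
hsv=cv2.cvtColor(s['frame'],cv2.COLOR_RGB2HSV)
o=(hsv[...,0]>5)&(hsv[...,0]<22)&(hsv[...,1]>150)&(hsv[...,2]>90)&(s['range_z']>0)&(s['range_z']<.4)
v,u=np.nonzero(o); z=s['range_z'][v,u]; n=cv2.undistortPoints(np.c_[u,v].astype(float)[:,None],K,np.array(s['D']))[:,0]
P=np.c_[n*z[:,None],z,np.ones(len(z))]@np.array(s['hand_eye']).T
W=m.apply(P[:,:3])+st['tool_pos']-C
L=np.c_[W@XC,W@YC,W[:,2]]; print(len(L),np.percentile(L,[1,50,99],axis=0).round(4))
```

```text
{'clock': np.float64(4.1), 'q': array([-1.178,  0.912,  0.335,  1.912,  0.705,  0.961, -2.612]), 'tool_pos': array([0.44 , 0.248, 0.232]), 'contact_force': array([ 0.746,  0.355, -0.85 ]), 'opening': np.float64(0.248)}
# 6 rows; step mm 14.4 rad 0.017
0.055, -0.903, 1.114, -0.017, -0.001, 0.002,
0.055, -0.922, 1.099, -0.017, -0.001, 0.002,
0.055, -0.940, 1.083, -0.017, -0.001, 0.002,
0.054, -0.959, 1.067, -0.017, -0.001, 0.002,
0.054, -0.977, 1.050, -0.017, -0.001, 0.002,
0.053, -0.995, 1.033, -0.017, -0.001, 0.002,
6336 [[-0.2731 -0.0483  0.0856]
 [-0.1267  0.0142  0.0938]
 [-0.1048  0.0521  0.2787]]
```

View pics/w1.png

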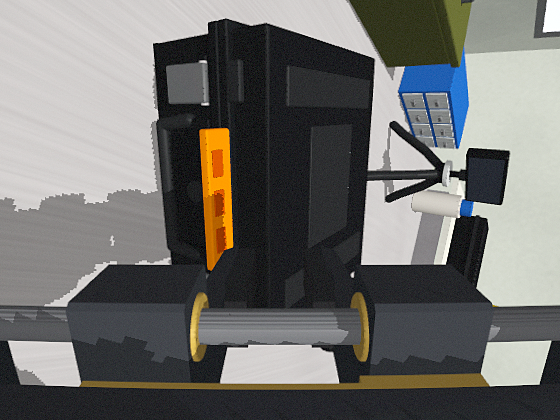

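Joint 7 is at -2.61, close to its -2.66 limit. The ledge estimate agrees with the wrist view (orange at px (215,200)) to about 1 mm. I'll use the half-turn grasp instead, testing the direction first.

Emit:
carry_out(motion=[0,0,0,0,0,0.1])

```text
clock: 4.28
tool_pos: [0.4392, 0.2478, 0.2312]
eef_rot: [0.877, 0.16, 0.125, 0.435]
contact_force: [-0.5, -1.5, 0.4]
opening: 0.25
```

Run:
```python
from h import *
print(monitor.get_state()['q'].round(3)); print(np.array(snapshot('wrist')['hand_eye']).round(3))
```

```text
[-1.233  0.934  0.437  1.916  0.635  0.902 -2.636]
[[ 0.001 -0.962 -0.275  0.069]
 [ 1.     0.001 -0.001 -0.001]
 [ 0.001 -0.275  0.962 -0.082]
 [ 0.     0.     0.     1.   ]]
```

Emit:
carry_out(motion=[0,0,0,0,0,-0.17,0,0,0,0,0,-0.17,0,0,0,0,0,-0.17,0,0,0,0,0,-0.17,0,0,0,0,0,-0.17,0,0,0,0,0,-0.17,0,0,0,0,0,-0.17,0,0,0,0,0,-0.17])

```text
clock: 5.32
tool_pos: [0.4402, 0.2464, 0.2335]
eef_rot: [0.58, 0.677, -0.178, 0.417]
contact_force: [0.4, -0.9, -0.5]
opening: 0.249
```

Emit:
carry_out(motion=[0,0,0,0,0,-0.17,0,0,0,0,0,-0.17,0,0,0,0,0,-0.17,0,0,0,0,0,-0.17,0,0,0,0,0,-0.17,0,0,0,0,0,-0.17,0,0,0,0,0,-0.17,0,0,0,0,0,-0.17])

```text
clock: 6.32
tool_pos: [0.4403, 0.2464, 0.2336]
eef_rot: [0.026, 0.891, -0.4, 0.213]
contact_force: [-1.1, 0.5, -0.8]
opening: 0.247
```

Emit:
carry_out(motion=[0,0,0,0,0,-0.17,0,0,0,0,0,-0.17,0,0,0,0,0,-0.17])

```text
clock: 6.7
tool_pos: [0.4404, 0.2463, 0.2336]
eef_rot: [-0.2, 0.869, -0.441, 0.105]
contact_force: [1.1, -0.5, -0.4]
opening: 0.25
```

```bash
sed -i 's/np.c_\[YC,XC,-Z\]/np.c_[-YC,-XC,-Z]/; s/rotvec(\[-phi/rotvec([phi/' h.py
python3 - <<'E'
from h import *
st=monitor.get_state(); print(st['q'].round(3),st['tool_pos'].round(4))
b=np.deg2rad(30)
p1,r=strad(0,b,a=-.03,off=.009)
plan([(p1,r,6),(strad(0,b,a=.008,off=.0095)[0],r,5)])
E
```

```text
[-0.798  0.884 -0.313  1.893  0.985  1.35   0.211] [0.4404 0.2463 0.2336]
# 6 rows; step mm 16.2 rad 0.018
-0.035, 1.016, 1.262, 0.018, 0.001, -0.001,
-0.037, 1.038, 1.244, 0.018, 0.001, -0.001,
-0.038, 1.060, 1.226, 0.018, 0.001, -0.001,
-0.040, 1.081, 1.207, 0.018, 0.001, -0.001,
-0.042, 1.102, 1.187, 0.018, 0.001, -0.001,
-0.043, 1.123, 1.168, 0.018, 0.001, -0.001,
# 5 rows; step mm 7.6 rad 0.0
-0.000, -0.010, 0.760, -0.000, 0.000, 0.000,
-0.000, -0.010, 0.760, -0.000, 0.000, 0.000,
-0.000, -0.010, 0.760, -0.000, 0.000, 0.000,
-0.000, -0.010, 0.760, -0.000, 0.000, 0.000,
-0.000, -0.010, 0.760, -0.000, 0.000, 0.000,
```

Emit:
carry_out(motion=[-0.04,1.02,1.26,0.018,0,0,-0.04,1.04,1.24,0.018,0,0,-0.04,1.06,1.23,0.018,0,0,-0.04,1.08,1.21,0.018,0,0,-0.04,1.1,1.19,0.018,0,0,-0.04,1.12,1.17,0.018,0,0,0,0,0,0,0,0])

```text
clock: 7.58
tool_pos: [0.4536, 0.2247, 0.1374]
eef_rot: [-0.192, 0.843, -0.488, 0.115]
contact_force: [0.2, -0.1, 0.2]
opening: 0.251
```

Run:
```python
from h import *
st=monitor.get_state(); print(st['q'].round(3),st['tool_pos'].round(4),st['contact_force'].round(1))
b=np.deg2rad(30)
s=snapshot('wrist'); t=snapshot('side')
cv2.imwrite('pics/b.png',np.hstack([cv2.resize(s['frame'],(400,300)),cv2.resize(t['frame'][150:300,180:380],(400,300),interpolation=2)])[:,:,::-1])
plan([(strad(0,b,a=.008,off=.0095)[0],rot(np.pi/2-b),5)])
```

```text
[-0.825  1.094 -0.237  1.887  1.088  1.317  0.051] [0.4536 0.2247 0.1374] [ 0.2 -0.1  0.2]
# 5 rows; step mm 7.6 rad 0.002
0.002, -0.030, 0.758, -0.001, 0.000, -0.002,
0.002, -0.031, 0.758, -0.001, 0.000, -0.002,
0.002, -0.031, 0.758, -0.001, 0.000, -0.002,
0.002, -0.031, 0.758, -0.001, 0.000, -0.002,
0.002, -0.032, 0.758, -0.001, 0.000, -0.002,
```

View pics/b.png

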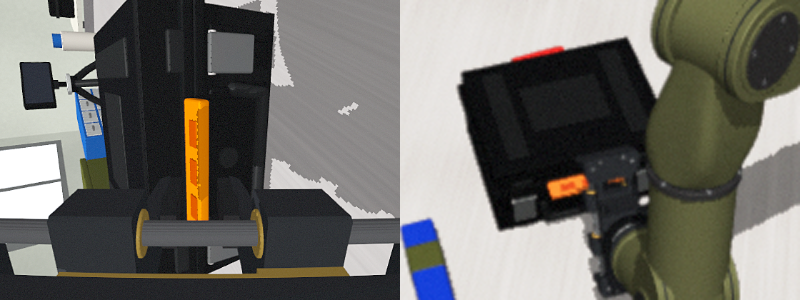

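Emit:
carry_out(motion=[0,-0.03,0.76,0,0,0,0,-0.03,0.76,0,0,0,0,-0.03,0.76,0,0,0,0,-0.03,0.76,0,0,0,0,-0.03,0.76,0,0,0,0,0,0,0,0,0])

```text
clock: 8.43
tool_pos: [0.4688, 0.1941, 0.121]
eef_rot: [-0.191, 0.844, -0.488, 0.116]
contact_force: [-0.1, -0.5, -0.4]
opening: 0.245
```

Run:
```python
from h import *
st=monitor.get_state(); print(st['q'].round(3),st['tool_pos'].round(4),st['contact_force'].round(1))
b=np.deg2rad(30); w=[]
for i in range(1,17):
    th=.025*i; w.append((*strad(th,b-np.deg2rad(35)*th/1.85,a=.008,off=.011),1))
plan(w)
```

```text
[-0.781  1.119 -0.213  1.919  1.152  1.271  0.017] [0.4688 0.1941 0.121 ] [-0.1 -0.5 -0.4]
# 1 rows; step mm 7.9 rad 0.023
-0.020, -0.710, -0.345, -0.020, 0.001, -0.010,
# 1 rows; step mm 6.4 rad 0.017
0.000, -0.589, -0.253, -0.017, 0.000, 0.000,
# 1 rows; step mm 6.4 rad 0.017
-0.000, -0.591, -0.249, -0.017, 0.000, 0.000,
# 1 rows; step mm 6.4 rad 0.017
-0.000, -0.593, -0.245, -0.017, 0.000, 0.000,
# 1 rows; step mm 6.4 rad 0.017
0.000, -0.595, -0.241, -0.017, 0.000, 0.000,
# 1 rows; step mm 6.4 rad 0.017
-0.000, -0.597, -0.237, -0.017, 0.000, 0.000,
# 1 rows; step mm 6.4 rad 0.017
0.000, -0.599, -0.232, -0.017, 0.000, -0.000,
# 1 rows; step mm 6.4 rad 0.017
-0.000, -0.602, -0.228, -0.017, -0.000, -0.000,
# 1 rows; step mm 6.4 rad 0.017
0.000, -0.604, -0.224, -0.017, -0.000, 0.000,
# 1 rows; step mm 6.4 rad 0.017
0.000, -0.606, -0.220, -0.017, -0.000, 0.000,
# 1 rows; step mm 6.4 rad 0.017
-0.000, -0.608, -0.216, -0.017, 0.000, 0.000,
# 1 rows; step mm 6.5 rad 0.017
0.000, -0.609, -0.211, -0.017, 0.000, 0.000,
# 1 rows; step mm 6.5 rad 0.017
-0.000, -0.611, -0.207, -0.017, 0.000, -0.000,
# 1 rows; step mm 6.5 rad 0.017
0.000, -0.613, -0.203, -0.017, -0.000, 0.000,
# 1 rows; step mm 6.5 rad 0.017
0.000, -0.615, -0.198, -0.017, 0.000, 0.000,
# 1 rows; step mm 6.5 rad 0.017
0.000, -0.617, -0.194, -0.017, 0.000, 0.000,
```

Emit:
carry_out(motion=[-0.02,-0.71,-0.345,-0.02,0,-0.01,0,-0.59,-0.253,-0.017,0,0,0,-0.59,-0.25,-0.017,0,0,0,-0.593,-0.245,-0.017,0,0,0,-0.595,-0.24,-0.017,0,0,0,-0.6,-0.237,-0.017,0,0,0,-0.6,-0.232,-0.017,0,0,0,-0.6,-0.228,-0.017,0,0])

```text
clock: 9.43
tool_pos: [0.4731, 0.1864, 0.1734]
eef_rot: [-0.204, 0.875, -0.428, 0.1]
contact_force: [-3.7, 3.4, -1.9]
opening: 0.254
```

```bash
cat >> h.py <<'E'
B0=np.deg2rad(30); SL=np.deg2rad(35)/1.85
def lidplan(t0,t1,n,a=.008,off=.011,show=True):
    st=monitor.get_state(); print(st['q'].round(3),'cmd-vs-meas mm',((strad(t0,B0-SL*t0,a,off)[0]-st['tool_pos'])*1e3).round(1),'F',st['contact_force'].round(1),'op',round(st['opening'],3))
    ths=np.linspace(t0,t1,n+1)
    plan([(*strad(t,B0-SL*t,a,off),1) for t in ths[1:]],start=strad(t0,B0-SL*t0,a,off))
E
sed -i "s/^        print('#',n.*$/        if n>1: print('#',n,'rows; step mm',round(np.linalg.norm(dp)*1e3,1),'rad',round(np.linalg.norm(dr),3))/" h.py
python3 - <<'E'
from h import *
lidplan(.2,.65,16)
t=snapshot('side'); cv2.imwrite('pics/c.png',cv2.resize(t['frame'][130:330,150:400],(750,600),interpolation=2)[:,:,::-1])
E
```

```text
[-0.697  0.964 -0.272  1.971  1.135  1.202  0.13 ] cmd-vs-meas mm [ 0.2 -1.  -0.5] F [-3.7  3.4 -1.9] op 0.254
0.000, -0.679, -0.251, -0.019, -0.000, -0.000,
-0.000, -0.682, -0.246, -0.019, 0.000, 0.000,
0.000, -0.684, -0.240, -0.019, 0.000, -0.000,
0.000, -0.687, -0.235, -0.019, -0.000, 0.000,
0.000, -0.689, -0.230, -0.019, 0.000, 0.000,
-0.000, -0.691, -0.224, -0.019, -0.000, -0.000,
0.000, -0.694, -0.219, -0.019, 0.000, 0.000,
-0.000, -0.696, -0.213, -0.019, 0.000, -0.000,
0.000, -0.698, -0.208, -0.019, 0.000, -0.000,
-0.000, -0.700, -0.202, -0.019, -0.000, 0.000,
0.000, -0.702, -0.197, -0.019, 0.000, -0.000,
-0.000, -0.704, -0.191, -0.019, -0.000, 0.000,
0.000, -0.706, -0.185, -0.019, 0.000, 0.000,
-0.000, -0.708, -0.180, -0.019, 0.000, -0.000,
0.000, -0.710, -0.174, -0.019, -0.000, 0.000,
-0.000, -0.712, -0.169, -0.019, 0.000, -0.000,
```

View pics/c.png

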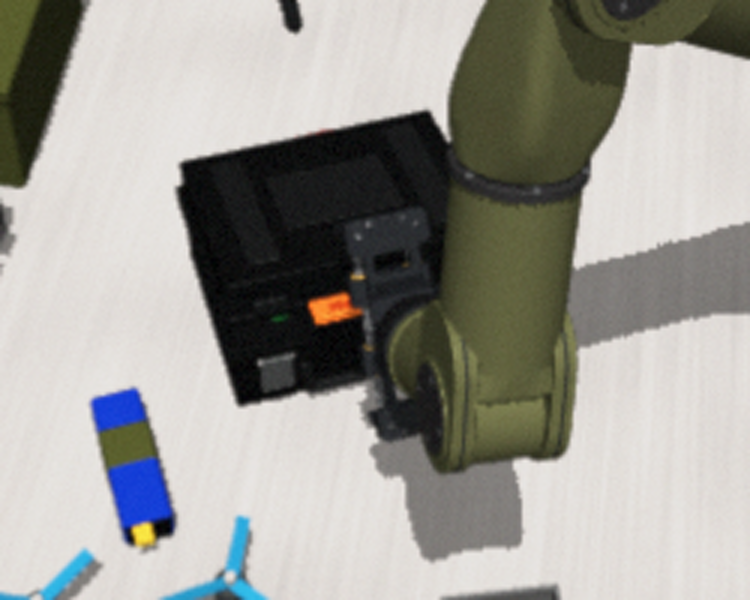

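The lid is rising: its gap is visible, with the green button at (280,318). There's some inward push of about 4.7 N, so I'll back the fingers out 4 mm as I continue.

Emit:
carry_out(motion=[0,-0.68,-0.4,-0.019,0,0,0,-0.68,-0.4,-0.019,0,0,0,-0.685,-0.34,-0.019,0,0,0,-0.687,-0.235,-0.019,0,0,0,-0.69,-0.23,-0.019,0,0,0,-0.69,-0.224,-0.019,0,0,0,-0.695,-0.22,-0.019,0,0,0,-0.695,-0.213,-0.019,0,0])

```text
clock: 10.48
tool_pos: [0.4817, 0.1685, 0.2293]
eef_rot: [-0.21, 0.905, -0.36, 0.084]
contact_force: [-0.1, 1.1, -2.2]
opening: 0.249
```

Run:
```python
from h import *
lidplan(.425,.85,16,a=.004)
f=monitor.get_state()['contact_force']; print('in',f@XC,'along',f@YC,'up',f[2])
```

```text
[-0.574  0.804 -0.335  1.992  1.084  1.128  0.299] cmd-vs-meas mm [ 0.2 -0.8 -0.2] F [-0.1  1.1 -2.2] op 0.249
0.000, -0.666, -0.197, -0.018, 0.000, 0.000,
-0.000, -0.668, -0.192, -0.018, -0.000, -0.000,
-0.000, -0.670, -0.187, -0.018, 0.000, 0.000,
0.000, -0.672, -0.182, -0.018, 0.000, 0.000,
-0.000, -0.674, -0.177, -0.018, 0.000, 0.000,
-0.000, -0.675, -0.172, -0.018, 0.000, 0.000,
-0.000, -0.677, -0.167, -0.018, 0.000, 0.000,
0.000, -0.679, -0.162, -0.018, 0.000, 0.000,
-0.000, -0.680, -0.157, -0.018, 0.000, -0.000,
-0.000, -0.682, -0.152, -0.018, -0.000, 0.000,
0.000, -0.683, -0.147, -0.018, 0.000, -0.000,
-0.000, -0.685, -0.142, -0.018, 0.000, 0.000,
0.000, -0.686, -0.137, -0.018, -0.000, 0.000,
-0.000, -0.687, -0.131, -0.018, 0.000, 0.000,
0.000, -0.689, -0.126, -0.018, -0.000, -0.000,
-0.000, -0.690, -0.121, -0.018, 0.000, 0.000,
in -1.015059343161221 along 0.39541687318518554 up -2.2390925112548095
```

Force is now just the lid's weight. I'll continue.

Emit:
carry_out(motion=[0,-0.666,-0.197,-0.018,0,0,0,-0.668,-0.192,-0.018,0,0,0,-0.67,-0.187,-0.018,0,0,0,-0.672,-0.182,-0.018,0,0,0,-0.674,-0.177,-0.018,0,0,0,-0.675,-0.172,-0.018,0,0,0,-0.677,-0.167,-0.018,0,0,0,-0.679,-0.162,-0.018,0,0])

```text
clock: 11.48
tool_pos: [0.4958, 0.1398, 0.2747]
eef_rot: [-0.216, 0.929, -0.294, 0.069]
contact_force: [-1.8, 2.0, -0.8]
opening: 0.254
```

Emit:
carry_out(motion=[0,-0.68,-0.157,-0.018,0,0,0,-0.682,-0.152,-0.018,0,0,0,-0.683,-0.147,-0.018,0,0,0,-0.685,-0.142,-0.018,0,0,0,-0.686,-0.137,-0.018,0,0,0,-0.687,-0.131,-0.018,0,0,0,-0.689,-0.126,-0.018,0,0,0,-0.69,-0.121,-0.018,0,0])

```text
clock: 12.48
tool_pos: [0.5139, 0.1028, 0.3128]
eef_rot: [-0.22, 0.947, -0.227, 0.053]
contact_force: [-1.7, 2.9, -0.1]
opening: 0.249
```

Run:
```python
from h import *
lidplan(.85,1.28,16,a=.004)
f=monitor.get_state()['contact_force']; print('in',f@XC,'along',f@YC,'up',f[2])
```

```text
[-0.228  0.59  -0.457  1.93   0.894  0.992  0.768] cmd-vs-meas mm [-0.2 -0.1  0.3] F [-1.7  2.9 -0.1] op 0.249
-0.000, -0.699, -0.117, -0.018, -0.000, -0.000,
0.000, -0.700, -0.112, -0.018, 0.000, 0.000,
-0.000, -0.702, -0.107, -0.018, 0.000, 0.000,
-0.000, -0.703, -0.102, -0.018, 0.000, 0.000,
0.000, -0.704, -0.096, -0.018, 0.000, 0.000,
-0.000, -0.705, -0.091, -0.018, -0.000, -0.000,
-0.000, -0.706, -0.086, -0.018, 0.000, 0.000,
0.000, -0.707, -0.080, -0.018, 0.000, 0.000,
-0.000, -0.708, -0.075, -0.018, -0.000, 0.000,
-0.000, -0.708, -0.070, -0.018, 0.000, -0.000,
0.000, -0.709, -0.064, -0.018, -0.000, 0.000,
-0.000, -0.710, -0.059, -0.018, -0.000, -0.000,
0.000, -0.711, -0.054, -0.018, -0.000, 0.000,
-0.000, -0.711, -0.048, -0.018, -0.000, -0.000,
-0.000, -0.712, -0.043, -0.018, 0.000, -0.000,
0.000, -0.712, -0.038, -0.018, 0.000, 0.000,
in -3.3879389633907278 along -0.2873865015799582 up -0.10559178336092573
```

Emit:
carry_out(motion=[0,-0.7,-0.117,-0.018,0,0,0,-0.7,-0.112,-0.018,0,0,0,-0.702,-0.107,-0.018,0,0,0,-0.703,-0.102,-0.018,0,0,0,-0.704,-0.096,-0.018,0,0,0,-0.705,-0.091,-0.018,0,0,0,-0.706,-0.086,-0.018,0,0,0,-0.707,-0.08,-0.018,0,0])

```text
clock: 13.48
tool_pos: [0.5352, 0.0593, 0.3422]
eef_rot: [-0.223, 0.961, -0.158, 0.037]
contact_force: [-1.4, 1.4, 0.8]
opening: 0.244
```

Emit:
carry_out(motion=[0,-0.708,-0.075,-0.018,0,0,0,-0.708,-0.07,-0.018,0,0,0,-0.709,-0.064,-0.018,0,0,0,-0.71,-0.059,-0.018,0,0,0,-0.711,-0.054,-0.018,0,0,0,-0.711,-0.048,-0.018,0,0,0,-0.712,-0.043,-0.018,0,0,0,-0.712,-0.038,-0.018,0,0])

```text
clock: 14.48
tool_pos: [0.5589, 0.0112, 0.3613]
eef_rot: [-0.226, 0.97, -0.088, 0.021]
contact_force: [-0.6, -0.2, 0.5]
opening: 0.252
```

Run:
```python
from h import *
lidplan(1.28,1.6,16,a=.006)
f=monitor.get_state()['contact_force']; print('in',f@XC,'along',f@YC,'up',f[2])
t=snapshot('side'); w=snapshot('wrist'); cv2.imwrite('pics/d.png',np.hstack([cv2.resize(t['frame'][80:320,130:390],(433,400),interpolation=2),cv2.resize(w['frame'],(367,400))])[:,:,::-1])
```

```text
[ 0.188  0.56  -0.609  1.739  0.596  0.993  1.337] cmd-vs-meas mm [-0.3 -0.2 -0.8] F [-0.6 -0.2  0.5] op 0.252
-0.000, -0.528, -0.026, -0.013, 0.000, 0.000,
0.000, -0.528, -0.023, -0.013, 0.000, -0.000,
0.000, -0.528, -0.020, -0.013, -0.000, 0.000,
0.000, -0.528, -0.017, -0.013, 0.000, -0.000,
-0.000, -0.529, -0.014, -0.013, -0.000, 0.000,
0.000, -0.529, -0.011, -0.013, -0.000, 0.000,
-0.000, -0.529, -0.008, -0.013, -0.000, -0.000,
0.000, -0.529, -0.005, -0.013, 0.000, 0.000,
-0.000, -0.529, -0.002, -0.013, -0.000, 0.000,
-0.000, -0.529, 0.001, -0.013, 0.000, 0.000,
0.000, -0.529, 0.004, -0.013, -0.000, -0.000,
0.000, -0.530, 0.007, -0.013, 0.000, 0.000,
0.000, -0.530, 0.010, -0.013, -0.000, 0.000,
0.000, -0.530, 0.013, -0.013, 0.000, -0.000,
-0.000, -0.530, 0.016, -0.013, -0.000, 0.000,
-0.000, -0.530, 0.019, -0.013, -0.000, 0.000,
in -0.11196533831274261 along -0.5863032717006637 up 0.5301451892840456
```

View pics/d.png

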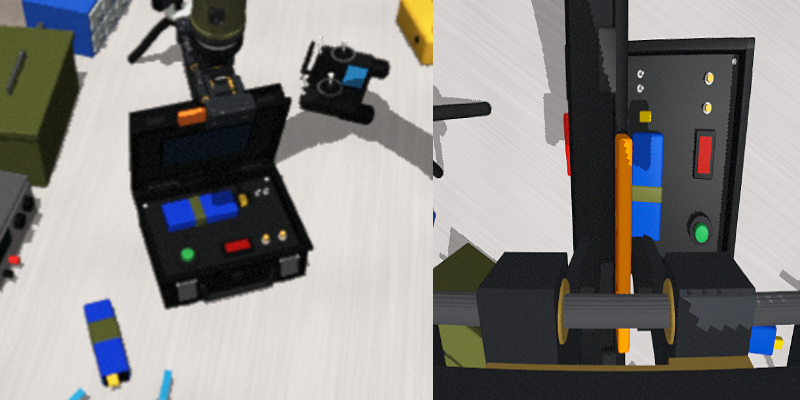

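Left view: the lid is near 1.3 rad, the lift at (190,115) sits between the fingers, and the green button is at (188,255). I'll ease it past balance with the outer finger as a catch.

Emit:
carry_out(motion=[0,-0.528,0,-0.013,0,0,0,-0.528,0,-0.013,0,0,0,-0.528,0,-0.013,0,0,0,-0.528,0,-0.013,0,0,0,-0.529,0,-0.013,0,0,0,-0.529,0,-0.013,0,0,0,-0.529,0,-0.013,0,0,0,-0.529,0,-0.013,0,0])

```text
clock: 15.58
tool_pos: [0.5774, -0.0262, 0.367]
eef_rot: [-0.226, 0.973, -0.038, 0.009]
contact_force: [-0.4, -0.6, 0.5]
opening: 0.245
```

Emit:
carry_out(motion=[0,-0.53,0,-0.013,0,0,0,-0.53,0,-0.013,0,0,0,-0.53,0,-0.013,0,0,0,-0.53,0.01,-0.013,0,0,0,-0.53,0.01,-0.013,0,0,0,-0.53,0.01,-0.013,0,0,0,-0.53,0.02,-0.013,0,0,0,-0.53,0.02,-0.013,0,0])

```text
clock: 16.58
tool_pos: [0.596, -0.0642, 0.3677]
eef_rot: [-0.227, 0.974, 0.013, -0.003]
contact_force: [0.1, -0.2, -1.1]
opening: 0.25
```

Run:
```python
from h import *
lidplan(1.6,1.9,16,a=.006)
f=monitor.get_state()['contact_force']; print('in',f@XC,'along',f@YC,'up',f[2])
```

```text
[ 0.425  0.66  -0.701  1.536  0.427  1.116  1.664] cmd-vs-meas mm [-0.4 -0.2  0.9] F [ 0.1 -0.2 -1.1] op 0.25
0.000, -0.496, 0.020, -0.013, 0.000, 0.000,
-0.000, -0.496, 0.023, -0.013, 0.000, 0.000,
0.000, -0.496, 0.025, -0.013, -0.000, -0.000,
-0.000, -0.496, 0.028, -0.013, 0.000, -0.000,
0.000, -0.496, 0.031, -0.013, -0.000, 0.000,
-0.000, -0.496, 0.033, -0.013, 0.000, -0.000,
0.000, -0.496, 0.036, -0.013, -0.000, -0.000,
-0.000, -0.496, 0.039, -0.013, 0.000, 0.000,
-0.000, -0.496, 0.041, -0.013, -0.000, 0.000,
0.000, -0.495, 0.044, -0.013, -0.000, 0.000,
-0.000, -0.495, 0.046, -0.013, 0.000, -0.000,
0.000, -0.495, 0.049, -0.013, 0.000, 0.000,
0.000, -0.495, 0.052, -0.013, -0.000, -0.000,
-0.000, -0.495, 0.054, -0.013, 0.000, 0.000,
-0.000, -0.494, 0.057, -0.013, -0.000, 0.000,
0.000, -0.494, 0.060, -0.013, 0.000, -0.000,
in 0.2088738287251473 along 0.06170113283686065 up -1.0575353825871383
```

Emit:
carry_out(motion=[0,-0.496,0.02,-0.013,0,0,0,-0.496,0.02,-0.013,0,0,0,-0.496,0.025,-0.013,0,0,0,-0.496,0.03,-0.013,0,0,0,-0.496,0.03,-0.013,0,0,0,-0.496,0.03,-0.013,0,0,0,-0.496,0.035,-0.013,0,0,0,-0.496,0.04,-0.013,0,0])

```text
clock: 17.58
tool_pos: [0.6134, -0.0994, 0.3626]
eef_rot: [-0.226, 0.972, 0.063, -0.014]
contact_force: [0.6, -1.0, -0.9]
opening: 0.251
```

Emit:
carry_out(motion=[0,-0.496,0.04,-0.013,0,0,0,-0.495,0.04,-0.013,0,0,0,-0.495,0.045,-0.013,0,0,0,-0.495,0.05,-0.013,0,0,0,0,0,0,0,0,0,0,0,0,0,0])

```text
clock: 18.32
tool_pos: [0.6217, -0.1161, 0.3581]
eef_rot: [-0.226, 0.97, 0.088, -0.02]
contact_force: [-0.4, -0.2, -0.2]
opening: 0.249
```

Run:
```python
from h import *
lidplan(1.825,1.83,1,a=.006)
f=monitor.get_state()['contact_force']; print('in',f@XC,'along',f@YC,'up',f[2])
t=snapshot('side'); w=snapshot('wrist'); cv2.imwrite('pics/e.png',np.hstack([cv2.resize(t['frame'][80:320,130:390],(433,400),interpolation=2),cv2.resize(w['frame'],(367,400))])[:,:,::-1])
```

```text
[ 0.533  0.772 -0.744  1.362  0.342  1.251  1.837] cmd-vs-meas mm [-0.3 -1.   0.9] F [-0.4 -0.2 -0.2] op 0.249
-0.000, -0.132, 0.013, -0.003, 0.000, 0.000,
in 0.030151915886288974 along -0.4795543915320339 up -0.19723609584393667
```

View pics/e.png

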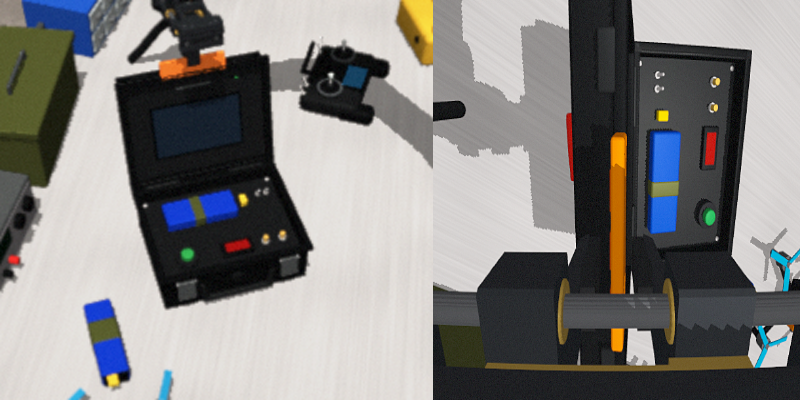

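The lid rests at its stop (lift at (193,68), force about 0), with the ledge free between the fingers in the wrist view. I'll back straight out and go above the button.

Run:
```python
from h import *
st=monitor.get_state(); r=R.from_quat(st['eef_rot']); p=st['tool_pos']+r.apply([0,0,-.08])
plan([(p,r,4),(world(-.052,.0,.40),rot(0),5),(world(-.052,.072,.27),rot(0),4)])
```

```text
# 4 rows; step mm 20.0 rad 0.0
-0.000, -0.000, -2.000, 0.000, 0.000, 0.000,
-0.000, -0.000, -2.000, 0.000, 0.000, 0.000,
-0.000, -0.000, -2.000, 0.000, 0.000, 0.000,
-0.000, -0.000, -2.000, 0.000, 0.000, 0.000,
# 5 rows; step mm 49.3 rad 0.036
0.004, 4.664, 1.604, 0.036, 0.000, 0.000,
0.006, 4.719, 1.434, 0.036, 0.000, 0.000,
0.008, 4.768, 1.262, 0.036, 0.000, 0.000,
0.010, 4.811, 1.089, 0.036, 0.000, 0.000,
0.012, 4.847, 0.914, 0.036, 0.000, 0.000,
# 4 rows; step mm 37.2 rad 0.0
-1.800, -0.000, 3.250, 0.000, 0.000, 0.000,
-1.800, -0.000, 3.250, 0.000, 0.000, 0.000,
-1.800, -0.000, 3.250, 0.000, 0.000, 0.000,
-1.800, -0.000, 3.250, 0.000, 0.000, 0.000,
```

Emit:
carry_out(motion=[0,0,-0.8,0,0,0,0,0,-1.5,0,0,0,0,0,-2.5,0,0,0,0,0,-3.2,0,0,0,0,4.66,1.6,0.036,0,0,0,4.7,1.43,0.036,0,0,0,4.77,1.26,0.036,0,0,0,4.8,1.1,0.036,0,0])

```text
clock: 19.42
tool_pos: [0.5417, 0.0468, 0.4084]
eef_rot: [-0.226, 0.974, 0.018, -0.002]
contact_force: [0.8, -0.2, 0.7]
opening: 0.247
```

Emit:
carry_out(motion=[0,4.85,0.9,0.036,0,0,-1.8,0,3.25,0,0,0,-1.8,0,3.25,0,0,0,-1.8,0,3.25,0,0,0,-1.8,0,3.25,0,0,0,0,0,0,0,0,0], hand=0)

```text
clock: 20.18
tool_pos: [0.5853, 0.1212, 0.2688]
eef_rot: [-0.227, 0.974, 0.001, -0.001]
contact_force: [-0.2, -0.5, 0.8]
opening: 0.005
```

Run:
```python
from h import *
st=monitor.get_state(); s=snapshot('wrist')
print(st['q'].round(3),st['tool_pos'].round(4),st['contact_force'].round(1),st['opening'].round(3))
K=np.array([[s['fx'],0,s['cx']],[0,s['fy'],s['cy']],[0,0,1]])
hsv=cv2.cvtColor(s['frame'],cv2.COLOR_RGB2HSV); g=s['range_z']>0
v,u=np.nonzero(g); z=s['range_z'][v,u]; n=cv2.undistortPoints(np.c_[u,v].astype(float)[:,None],K,np.array(s['D']))[:,0]
P=np.c_[n*z[:,None],z,np.ones(len(z))]@np.array(s['hand_eye']).T
W=R.from_quat(st['eef_rot']).apply(P[:,:3])+st['tool_pos']-C
L=np.c_[W@XC,W@YC,W[:,2]]; h=hsv[g].astype(int)
m=(h[:,0]>50)&(h[:,0]<80)&(h[:,1]>120)&(abs(L[:,0]+.052)<.03)&(abs(L[:,1]-.072)<.03)
G=L[m]; print(len(G),np.percentile(G,[2,50,98],axis=0).round(4)); t=G[G[:,2]>np.percentile(G[:,2],90)-.002]; c=(np.percentile(t,2,0)+np.percentile(t,98,0))/2; print('top',c.round(4))
rr=np.hypot(L[:,0]-c[0],L[:,1]-c[1])
for a,b in [(0,.009),(.012,.014),(.014,.016),(.016,.0185),(.02,.023),(.023,.03)]:
    q=L[(rr>a)&(rr<b)&(L[:,2]<.12)]; print(a,b,len(q),np.percentile(q[:,2],[10,50,90]).round(4) if len(q) else '')
plan([(world(-.052,.072,.164),rot(0),5),(world(-.052,.072,.148),rot(0),3)])
t=snapshot('side'); cv2.imwrite('pics/f.png',np.hstack([cv2.resize(t['frame'][80:320,130:390],(433,400),interpolation=2),cv2.resize(s['frame'],(367,400))])[:,:,::-1])
```

```text
Traceback (most recent call last):
AttributeError: 'float' object has no attribute 'round'
```

Run:
```python
from h import *
st=monitor.get_state(); s=snapshot('wrist')
print(st['q'].round(3),st['tool_pos'].round(4))
K=np.array([[s['fx'],0,s['cx']],[0,s['fy'],s['cy']],[0,0,1]])
hsv=cv2.cvtColor(s['frame'],cv2.COLOR_RGB2HSV); g=s['range_z']>0
v,u=np.nonzero(g); z=s['range_z'][v,u]; n=cv2.undistortPoints(np.c_[u,v].astype(float)[:,None],K,np.array(s['D']))[:,0]
P=np.c_[n*z[:,None],z,np.ones(len(z))]@np.array(s['hand_eye']).T
W=R.from_quat(st['eef_rot']).apply(P[:,:3])+st['tool_pos']-C
L=np.c_[W@XC,W@YC,W[:,2]]; h=hsv[g].astype(int)
m=(h[:,0]>50)&(h[:,0]<80)&(h[:,1]>120)&(abs(L[:,0]+.052)<.03)&(abs(L[:,1]-.072)<.03)
G=L[m]; print(len(G))
if len(G):
    print(np.percentile(G,[2,50,98],axis=0).round(4)); t=G[G[:,2]>np.percentile(G[:,2],90)-.002]; c=(np.percentile(t,2,0)+np.percentile(t,98,0))/2; print('top',c.round(4))
    rr=np.hypot(L[:,0]-c[0],L[:,1]-c[1])
    for a,b in [(0,.009),(.012,.014),(.014,.016),(.016,.0185),(.02,.023),(.023,.03)]:
        q=L[(rr>a)&(rr<b)&(L[:,2]<.12)]; print(a,b,len(q),np.percentile(q[:,2],[10,50,90]).round(4) if len(q) else '')
plan([(world(-.052,.072,.164),rot(0),5),(world(-.052,.072,.148),rot(0),3)])
t=snapshot('side'); cv2.imwrite('pics/f.png',np.hstack([cv2.resize(t['frame'][80:320,130:390],(433,400),interpolation=2),cv2.resize(s['frame'],(367,400))])[:,:,::-1])
```

```text
[ 0.068  0.752 -0.628  1.671  0.538  0.897  1.253] [0.5854 0.1213 0.2703]
591
[[-0.063   0.0595  0.0692]
 [-0.0532  0.0686  0.0786]
 [-0.0434  0.0792  0.2258]]
top [-0.0533  0.0695  0.159 ]
0 0.009 373 [0.0781 0.0789 0.0798]
0.012 0.014 186 [0.068 0.069 0.07 ]
0.014 0.016 265 [0.0682 0.0691 0.07  ]
0.016 0.0185 437 [0.0613 0.0685 0.0696]
0.02 0.023 408 [0.0561 0.057  0.0578]
0.023 0.03 1497 [0.0562 0.057  0.058 ]
# 5 rows; step mm 21.5 rad 0.0
0.016, 0.006, 2.146, 0.000, 0.000, 0.000,
0.015, 0.006, 2.146, 0.000, 0.000, 0.000,
0.014, 0.007, 2.146, 0.000, 0.000, 0.000,
0.014, 0.007, 2.146, 0.000, 0.000, 0.000,
0.013, 0.007, 2.146, 0.000, 0.000, 0.000,
# 3 rows; step mm 5.3 rad 0.0
-0.000, -0.000, 0.533, -0.000, -0.000, 0.000,
-0.000, -0.000, 0.533, -0.000, -0.000, 0.000,
-0.000, -0.000, 0.533, -0.000, -0.000, 0.000,
```

View pics/f.png

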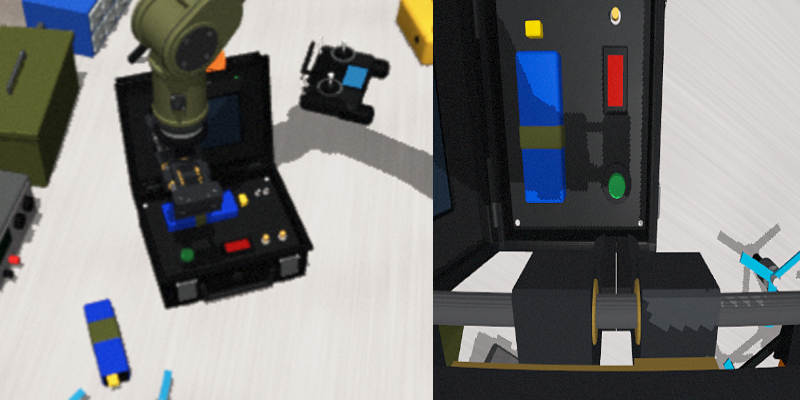

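The lid stays open. The button top measures z = 79 mm and the collar 69 mm, so closed fingertips clear the collar at full travel. I'll descend now.

Emit:
carry_out(motion=[0.05,0.01,2.15,0,0,0,0.05,0.01,2.15,0,0,0,0.05,0.01,2.15,0,0,0,0.05,0.01,2.15,0,0,0,0.05,0.01,2.15,0,0,0,0,0,0.9,0,0,0,0,0,0.6,0,0,0,0,0,0,0,0,0])

```text
clock: 21.32
tool_pos: [0.5831, 0.1206, 0.1481]
eef_rot: [-0.226, 0.974, 0.001, 0.001]
contact_force: [0.2, 1.0, -0.5]
opening: 0.009
```

Emit:
carry_out(motion=[0,0,0.25,0,0,0,0,0,0.25,0,0,0,0,0,0.25,0,0,0,0,0,0.25,0,0,0,0,0,0.1,0,0,0,0,0,0,0,0,0])

```text
clock: 22.08
tool_pos: [0.5832, 0.1207, 0.1383]
eef_rot: [-0.227, 0.974, 0.0, 0.001]
contact_force: [-1.9, -1.4, 15.0]
opening: 0.004
```

The force is 15 N at a tip height of 74 mm, so the button is fully down. I'll come away upward, then clear the case.

Emit:
carry_out(motion=[0,0,0,0,0,0,0,0,-0.4,0,0,0,0,0,-0.8,0,0,0,0,0,-2,0,0,0,0,0,-4,0,0,0,0,0,-4,0,0,0,0,0,-4,0,0,0,0,4,-3,0,0,0])

```text
clock: 23.08
tool_pos: [0.5665, 0.1533, 0.3207]
eef_rot: [-0.223, 0.975, -0.0, 0.001]
contact_force: [-0.1, 0.2, -0.6]
opening: 0.003
```

Emit:
carry_out(motion=[0,4,-1,0,0,0,0,4,0,0,0,0,0,4,0,0,0,0,0,4,0,0,0,0,0,0,0,0,0,0,0,0,0,0,0,0])

```text
clock: 23.82
tool_pos: [0.4947, 0.299, 0.3291]
eef_rot: [-0.226, 0.974, -0.0, 0.0]
contact_force: [0.7, 0.3, -0.0]
opening: 0.007
```

Run:
```python
from h import *
st=monitor.get_state(); print(st['tool_pos'].round(3),st['contact_force'].round(1))
for n in ('top','side'):
    s=snapshot(n); print(n,s['frame'].shape)
    for t in ['pack','driver','radio']:
        m=finder.masks_of(s,t)
        if m: print(n,t,np.median(pts(s,m[0]['pixels']),0).round(3))
    P=pts(s,np.ones((420,560),bool))-C; L=np.c_[P@XC,P@YC,P[:,2]]
    hsv=cv2.cvtColor(s['frame'],cv2.COLOR_RGB2HSV)[s['range_z']>0].astype(int)
    o=(hsv[:,0]>5)&(hsv[:,0]<22)&(hsv[:,1]>150)&(hsv[:,2]>90)&(L[:,2]>.2)&(abs(L[:,0]-.15)<.1)&(abs(L[:,1])<.1)
    if o.sum()>20:
        c=np.median(L[o],0); print('lift',c.round(3),'th',np.pi-np.arctan2(c[2]-.085,c[0]-.1005))
    q=(abs(L[:,0])<.14)&(abs(L[:,1])<.15)&(L[:,2]>.076)&(L[:,2]<.092); W=L[q]; c,sz,a=cv2.minAreaRect(W[:,:2].astype(np.float32)); print('rim',np.round(c,4),np.round(sz,3),a)
    if n=='side': cv2.imwrite('pics/g.png',cv2.resize(s['frame'][40:340,100:450],(700,600),interpolation=2)[:,:,::-1])
```

```text
[0.495 0.299 0.329] [ 0.7  0.3 -0. ]
top (420, 560, 3)
top pack [0.687 0.267 0.04 ]
top radio [ 0.368 -0.41   0.044]
lift [ 0.162 -0.001  0.295] th 1.8573414553230343
rim [0.0092 0.0009] [0.225 0.265] 1.214026689529419
side (420, 560, 3)
side pack [0.681 0.288 0.039]
side radio [ 0.367 -0.386  0.044]
lift [0.161 0.035 0.293] th 1.8521880681420781
rim [ 0.0057 -0.0015] [0.266 0.233] 89.17586517333984
```

View pics/g.png

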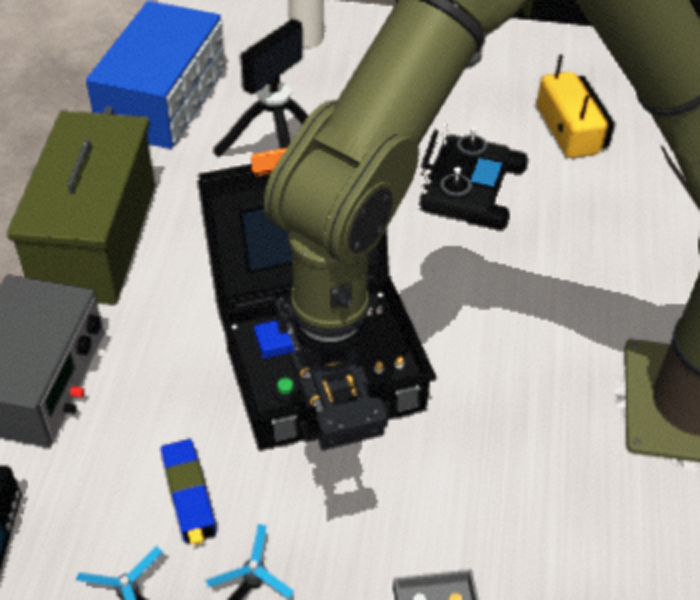

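```bash
python3 -c "
from plant import workorder; print(workorder.finish_job())"
```

```text
the job is handed in; nothing more can be done
None
```

The ground station's lid is open and its power button has been pressed all the way down. I handed the job in at about 24 s on the robot's clock.

**Lid:** I raised it by the orange lift with the ledge loose between two open fingertips. One pushed it up and the other kept it from falling as it went over, so it never dropped or flew back. The last check measured it at about 1.85 rad, which is its stop.

**Button:** I pressed it with closed fingertips until it stopped, at 15 N and a tip height of 74 mm, which matches full travel. The arm then came away and now touches nothing, with force readings near zero.

**Surroundings:** The case came out at the same angle to within about 1°. The pack and radio were within a few mm of their first positions.

**Checks that were weaker or missing:**
- The screwdriver was not detected in the last pictures because the arm and lid hid it. I saw it undisturbed before that, in the wrist view just before the press.
- The case's position was only checked to within about a centimetre at the end. The rim fits were off by 6–9 mm in depth, probably because the hinge parts were included.
- The tripod, quadcopter and tray were only checked by eye, and the quadcopter and tray were partly out of the last view.
- No picture confirmed that the station lit up, so the evidence is the button's travel and force.
- While lifting the lid, the push toward the hinge briefly reached about 4.7 N. I eased off, and it then stayed at about 3.4 N or less.

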